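Load sample discs, slide the mask onto its pins and latch it

ROBOT

A 7-joint arm with a two-finger parallel gripper is mounted at the origin on a cart in front of the work surface, level with it; the furniture and walls round the work are solid. World frame = base frame: x ahead of the robot, y to its left, z up, the work surface at z = 0. Lengths are in mm, angles in rad, forces in N, time in s.
With the tool pointing down it reaches from about 425 to 875 mm from the base axis. Payload 9.9 kg.
Tool frame: the origin (TCP) lies midway between the tips of the shut fingers; the grasp point (between the pads) lies r.grip_depth behind it (r.grip_depth is the distance from the TCP to the grasp point, in mm); z points along the fingers, y is the line along which they close (so a half turn about z gives the same grasp; the last joint's range is limited). The gripper opens to 85 mm and grips with 20 to 120 N. Pads are 22 mm wide; open, the fingers measure 114 mm over their backs; the gripper's body (76 mm by 85 mm) begins 54 mm behind the grasp point. The pads swing forward as they close: fully open they stand 13 mm farther back than shut.
Start: joints at [1.207, 0.576, 0.025, 1.437, -0.015, 1.129, -0.057], TCP at [186.415, -648.752, 231.289] pointing down, gripper open.
Joint ranges: [-2.76, 2.76], [-0.34, 2.15], [-1.52, 1.57], [0.19, 2.46], [-1.09, 4.23], [0.17, 1.99], [-2.82, 2.82]. Speed limits (rad/s): [2.22, 2.22, 3.01, 3.01, 3.14, 3.14, 3.14].

INTERFACE

Orientations are given as a rotation vector (axis times angle).
In Python, from workcell import r, imaging gives the robot as it stands. Calls block until the motion is done:
- r.movep(position, orientation): joint-space move of the TCP to a pose.
- r.servo_line(position, speed=150, frame=None, stop_force=None): straight line of the TCP; frame=None keeps the orientation; speed is the mean speed in mm/s. With stop_force (N) it stops when the force on the tool has changed by that much, and returns True; else False.
- r.move_joints(angles): joint-space move.
- r.grip(opening, force=None): opening from 0.0 (shut) to 1.0 (fully open); force is the grip in N (None keeps the last); returns when the fingers have stopped.
- r.dwell(seconds).
- r.ik(position, orientation): joint angles nearest the present ones, or None.
- imaging.get_image(name): name is "scene" or "top" or "wrist"; returns (picture, depth): 420x560x3 uint8, red, green, blue; 420x560 float32, mm along the optical axis (not along the pixel's ray), 0 where there is no reading.
- imaging.get_calibration(name): a dict with "mtx" (3x3 intrinsics, pixels), "k1" (the pictures are not rectified: a ray, as slopes to the right and down, at radius r is drawn at 1 + k1 r^2 times it, then the intrinsics apply), "R" (3x3) and "t" (3): a world point X has camera coordinates R X + t; the wrist camera has in their place "tool_from_camera" (4x4, takes a point from camera to tool coordinates, whose origin is the TCP and whose axes are the flange's). Camera axes: x right, y down, z forward; pixel columns grow to the right and rows downward; lengths in mm; the calibration is good to about 2 mm. A picture is of the moment at which its call begins: read the wrist's pose just before it. get_calibration takes no time and is no camera call.
A pose or a line that the arm cannot do raises r.PlanningError and nothing moves.
- r.close_job(): hands the job in; it is judged then, once.
Readings, each from a call of its own:
- r.get_clock(): time.
- r.get_qpos(): joint angles.
- r.get_qd(): joint speeds.
- r.get_joint_torque(): joint torques, N m.
- r.get_eef_pos(): TCP position.
- r.get_tcp_rot(): TCP orientation.
- r.get_force(): force on the tool from outside, world axes, zero at the start.
- r.get_torque(): the same for the moment, N m.
- r.get_opening(): opening from 0.0 (shut) to 1.0 (fully open).
- r.get_grasp_force(): force on a finger pad.
Only numpy, scipy, OpenCV 4.12 (cv2) and the standard library are available. Lean on these libraries where they do the work, as an engineer would, in place of code of your own. Each camera call takes 0.05 s, during which the arm holds its last target. There are 200 camera calls.

TASK

Load every copper disc on the table into the spring-fed well of the fixture, pressing each one down against the follower until it snaps under the two red catches. Then slide the blue mask plate by its bar off the ledge and over the well, without lifting it off the fixture, until its two holes drop over the brass locating pins and it lies flat on the deck. Finally swing the latch by its yellow knob fully over the mask, and let go.

Things in the scene. Friction and masses are not known exactly. Their poses are not given: they have to be found in the camera images.
- fixture: Grey and aluminium loading fixture fixed to the table, 242 x 144 mm. Origin on the table top, under the axis of its round well; z up; x points from the ledge to the nest (the way the mask slides), y across. The nest's flat deck is 70 mm above the origin, x = -53 to +58 mm. The higher ledge fills x = -160 to -53 mm, its top at 77 mm.
- well_mouth (a point): Axis of the well at deck level. The well lies in a channel 46 mm wide along the fixture's x; four steel guide posts with coned tops leave a 43 mm bore for the discs. A disc put down centred rests on the catches' ramps, its underside 2 to 6 mm below this point and its upper part standing out.
- catches (a point): Point on the well axis, 6 mm below the deck, level with the flat underside of two sprung red catches (on the fixture's +y and -y sides, noses 17 mm from the axis, ramped on top up to deck level). They give way to a disc pushed down with about 5 to 12 N and snap back over it once its top is below this point; pushing its top to 8 mm below the deck is plenty.
- pin_left (a point): Foot, at deck level, of the brass locating pin at y = +45 mm: 8 mm diameter, 7 mm tall, chamfered tip, tip level with the ledge.
- pin_right (a point): Foot, at deck level, of the same kind of pin at y = -45 mm.
- ledge (a point): Middle of the ledge's top, 7 mm above the deck and 106 mm from the well axis.
- follower (a joint): White spring follower in the well, m pushed down; 0 is up (its top 7.5 mm below the deck), 0.046 fully down; spring about 2 N at the top and 4 N at the bottom. With k discs held under the catches it stands about 8 mm x k less 1.5 mm down.
- mask: Blue mask plate 100 (x) x 120 (y) x 6 mm, 0.3 kg, origin at the centre of its underside, z up. Two 11 mm holes at x = 0, y = +45 and -45 mm, a round window in the middle. It lies on the ledge at the start, its x roughly along the fixture's x, and slides level on ledge and pin tips. Seated, its origin is at the well's mouth. Either way round is right.
- mask_bar (a point): Middle of the mask's black bar, 40 mm above the plate's underside: 12 mm wide, 12 mm high, 64 mm long along the plate's y, on two legs.
- disc_0: Copper sample disc with a silver spot on top, 40 mm diameter, 8 mm thick, 30 g, lying flat on the table; origin at the centre of its underside. There are 3 to 5 of these discs; absent ones read None.
- disc_1: Another such copper disc, or absent.
- disc_2: Another such copper disc, or absent.
- disc_3: Another such copper disc, or absent.
- disc_4: Another such copper disc, or absent.
- vial_near: Bystander: glass vial with cap, 23 mm diameter, 53 mm tall, origin under its centre.
- vial_far: Bystander: glass vial with green cap, 23 mm diameter, 65 mm tall, origin under its centre.
- tape_roll: Bystander: roll of tape lying flat, 62 mm diameter, 19 mm high.
- weight_50g: Bystander: calibration weight, 20 mm diameter, 30 mm tall.
- latch (a joint): Dark hold-down latch on an upright hinge at the far (+x) end of the fixture, rad: 0 points along the fixture's +y (open), 1.57 along -x, over the edge of the seated mask (closed; stop at 1.6). It stays where it is left (about 1 N at the knob to move it). Closed, its arm clears the seated mask by 1.5 mm; it cannot close over a mask that is not down.
- latch_knob (a point): Top centre of the latch's upright yellow knob: 12 mm diameter, 26 mm tall above the arm, 34 mm from the hinge; it can be pinched or pushed round.
- latch_hinge (a point): Point on the latch's upright hinge axis, at the underside of its arm: 66 mm from the well axis along the fixture's x, 78 mm above the table.
Not all that is in view belongs to the job. Leave any purple or turquoise look-alike of the disc_0 alone.

How it is judged (in metres and radians):
On the way, in this order (a step that is already met when the one before it is completed fails the run):
1. all discs are in the well, under the catches, before the mask covers it (horizontal distance between each of disc_0, disc_1, disc_2, disc_3, disc_4 and fixture below 0.005 m and z of each of disc_0, disc_1, disc_2, disc_3, disc_4 in the frame of fixture below 0.058 m), for 0.2 s.
2. the mask lies on the deck over both pins (horizontal distance between mask and fixture below 0.003 m and z of mask in the frame of fixture below 0.0715 m and angle between mask's own z axis and vertical below 0.03 rad and angle between the x axis of mask and the x axis of fixture, either way round below 0.06 rad), for 0.2 s.
3. the latch is swung over the mask (all of step 2 and value of joint latch above 1.35 rad), for 0.2 s.
At the end, for the whole second after the job is handed in: Every disc is in the well under the catches (within 5 mm of its axis, underside 12 mm or more below the deck); the mask rests flat on the deck over both pins (centred within 3 mm, raised under 1.5 mm, in line within 0.06 rad); the latch is over it (past 1.35 rad) (all of step 1 and all of step 3 and linear speed of mask below 0.02 m/s); the robot touches nothing.
It fails at once if the mask is lifted off the fixture (its middle more than 25 mm above the ledge) (z of mask in the frame of fixture above 0.102 m).
Of disc_0, disc_1, disc_2, disc_3, disc_4 only 3 to 5 are there at a start; the rules pass over those that are not, and their reading is None.
At some moment in a run one of disc_0, disc_1, disc_2, disc_3, disc_4 may be knocked a few centimetres aside while the robot is not near it.
Once in a run the grip may slacken for a moment while it holds something.
It also fails if it takes over 210 s, if anything falls off the work surface, if the arm or the gripper's body presses on something with over 40 N, if the wrist force passes 120 N, or if a joint passes its speed limit or range.

## Working session

There is one attempt and no reset: what is moved stays moved. The work goes in short steps, each a Python script; the robot and the scene stay as the last script left them, time stands still between calls to the robot, and variables do not carry over. Pictures are saved under pics/ and viewed, at most 14 in all, crops included, and the job is handed in when it is done.

```bash
ls; mkdir -p pics; python3 - <<'E'
from workcell import r, imaging
import cv2, numpy as np
for n in ("scene","top"):
    p,d=imaging.get_image(n); cv2.imwrite(f"pics/{n}0.png",p[:,:,::-1]); np.savez(f"{n}0.npz",p=p,d=d)
    print(n,imaging.get_calibration(n))
print(imaging.get_calibration("wrist"), r.grip_depth, r.get_clock(), r.get_tcp_rot(), r.get_opening())
E
```

```text
pics
scene {'mtx': array([[447.37114444,   0.        , 279.44610147],
       [  0.        , 447.37114444, 212.09189814],
       [  0.        ,   0.        ,   1.        ]]), 'k1': 0.02357703805290141, 'R': array([[-0.78367305, -0.62114116,  0.00634166],
       [-0.47679675,  0.59495217, -0.64706783],
       [ 0.39814748, -0.5101133 , -0.76240606]]), 't': array([ 396.89153396,  294.61833913, 1036.11126607])}
top {'mtx': array([[467.14224265,   0.        , 284.47736936],
       [  0.        , 467.14224265, 205.90770405],
       [  0.        ,   0.        ,   1.        ]]), 'k1': 0.022979775690659985, 'R': array([[ 1.94322491e-02, -9.99807386e-01,  2.75284551e-03],
       [-9.93714210e-01, -1.96172840e-02, -1.10214474e-01],
       [ 1.10247248e-01, -5.93826596e-04, -9.93904015e-01]]), 't': array([  -7.89645289,  515.61517923, 1201.55517641])}
{'mtx': array([[377.31609697,   0.        , 282.34925393],
       [  0.        , 377.31609697, 207.3130965 ],
       [  0.        ,   0.        ,   1.        ]]), 'k1': -0.10360543877058295, 'tool_from_camera': array([[-3.17666037e-05, -9.53465698e-01, -3.01501512e-01,
         7.69434427e+01],
       [ 9.99999709e-01, -2.60016648e-04,  7.16913023e-04,
        -4.08429148e-02],
       [-7.61947389e-04, -3.01501401e-01,  9.53465429e-01,
        -1.42513786e+02],
       [ 0.00000000e+00,  0.00000000e+00,  0.00000000e+00,
         1.00000000e+00]])} 18.700000000000003 0.1 [-3.10944243e+00 -4.37962069e-01  4.16373929e-04] 0.9998275182547169
```

View pics/top0.png

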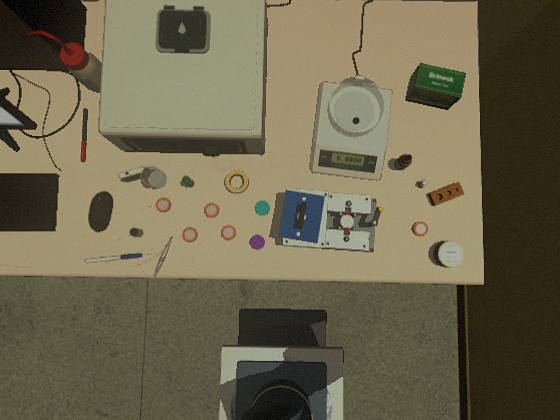

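View pics/scene0.png

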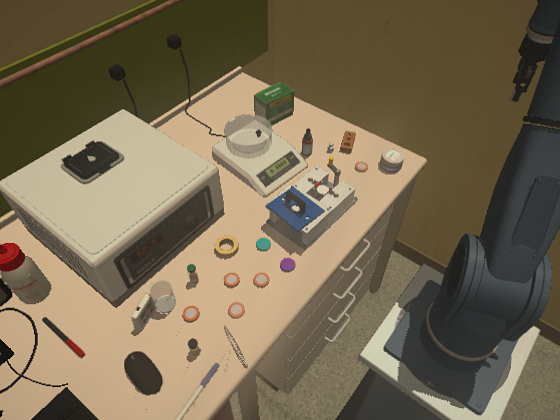

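Five copper discs at about (163,205), (211,210), (190,234), (228,232) and (420,229). The turquoise (262,208) and purple (257,242) ones are decoys. The fixture's well is at about (347,221), the mask on the ledge to the left (302,217), and the knob at (380,210).

```bash
cat > h.py <<'E'
from workcell import r, imaging
import cv2, numpy as np
from scipy.spatial.transform import Rotation as Ro
def pose():
    return np.array(r.get_eef_pos()), Ro.from_rotvec(r.get_tcp_rot()).as_matrix()
def cam(n, P=None):
    c=imaging.get_calibration(n)
    if n!="wrist": R,t=c["R"],c["t"]; return c,R.T,-R.T@t
    p,R=P; T=c["tool_from_camera"]; return c,R@T[:3,:3],R@T[:3,3]+p
def ray(n,uv,z,P=None):
    """pixels -> world points on plane of height z"""
    c,A,o=cam(n,P)
    q=cv2.undistortPoints(np.float64(uv).reshape(-1,1,2),c["mtx"],np.array([c["k1"],0,0,0.]),).reshape(-1,2)
    d=np.c_[q,np.ones(len(q))]@A.T
    return o+d*((z-o[2])/d[:,2])[:,None]
def proj(n,X,P=None):
    c,A,o=cam(n,P); x=(np.atleast_2d(X)-o)@A
    return cv2.projectPoints(x,np.zeros(3),np.zeros(3),c["mtx"],np.array([c["k1"],0,0,0.]))[0].reshape(-1,2)
def down(a):
    """tool down, closing line (tool y) at world angle a"""
    y=np.array([np.cos(a),np.sin(a),0]); z=np.array([0,0,-1.]); return Ro.from_matrix(np.c_[np.cross(y,z),y,z]).as_rotvec()
def blobs(p,lo,hi,amin=20):
    m=cv2.inRange(cv2.cvtColor(p,cv2.COLOR_RGB2HSV),np.array(lo),np.array(hi))
    m=cv2.morphologyEx(m,cv2.MORPH_CLOSE,np.ones((3,3),np.uint8))
    n,l,s,c=cv2.connectedComponentsWithStats(m)
    return [(s[i,4],c[i],s[i,:4]) for i in range(1,n) if s[i,4]>=amin]
def look(name):
    P=pose(); p,d=imaging.get_image("wrist"); cv2.imwrite(f"pics/{name}.png",p[:,:,::-1]); np.savez(name+".npz",p=p,d=d,pos=P[0],R=P[1]); return p,d,P
E
python3 - <<'E'
from h import *
p=np.load("top0.npz")["p"]
for (u,v) in [(163,205),(170,205),(190,234),(197,234),(345,200),(205,204)]: print(p[v,u],end=' ')
hsv=cv2.cvtColor(p,cv2.COLOR_RGB2HSV); print(hsv[205,156:172].tolist())
for n,uv,z in [("discs",[(163,205),(211,210),(190,234),(228,232),(420,229)],8),("well",[(347,221)],70),("mask corners",[(286,189),(326,193),(323,246),(280,244)],83),("decoys",[(262,208),(257,242)],8),("bar",[(301,217)],123),("knob",[(380,210)],110),("tape",[(236,182)],10)]:
    print(n,ray("top",uv,z).round(0).tolist())
print(blobs(p[180:280],[0,110,100],[13,255,255],15))
E
```

```text
[153 139 119] [117  81  54] [151 135 117] [120  91  64] [167 174 151] [165 158 121] [[10, 175, 157], [12, 148, 148], [13, 72, 152], [17, 56, 149], [17, 62, 152], [16, 59, 146], [17, 63, 145], [18, 57, 153], [17, 58, 150], [18, 57, 152], [19, 57, 148], [14, 68, 149], [11, 162, 153], [10, 166, 146], [13, 137, 117], [23, 72, 141]]
discs [[514.0, 327.0, 8.0], [503.0, 198.0, 8.0], [438.0, 252.0, 8.0], [445.0, 151.0, 8.0], [463.0, -359.0, 8.0]]
well [[476.0, -157.0, 70.0]]
mask corners [[553.0, -1.0, 83.0], [544.0, -102.0, 83.0], [411.0, -96.0, 83.0], [414.0, 12.0, 83.0]]
decoys [[511.0, 62.0, 8.0], [420.0, 73.0, 8.0]]
bar [[479.0, -38.0, 123.0]]
knob [[501.0, -232.0, 110.0]]
tape [[580.0, 134.0, 10.0]]
[(np.int32(28), array([454.78571429,   6.78571429]), array([450,   4,  11,   7], dtype=int32)), (np.int32(86), array([162.95348837,  24.72093023]), array([156,  18,  15,  14], dtype=int32)), (np.int32(92), array([211.13043478,  29.89130435]), array([204,  23,  15,  14], dtype=int32)), (np.int32(16), array([347.5,  32.5]), array([346,  31,   4,   4], dtype=int32)), (np.int32(85), array([419.98823529,  48.37647059]), array([413,  42,  15,  14], dtype=int32)), (np.int32(93), array([228.12903226,  52.37634409]), array([221,  45,  15,  15], dtype=int32)), (np.int32(88), array([189.45454545,  54.04545455]), array([183,  47,  14,  15], dtype=int32))]
```

```bash
python3 - <<'E'
from h import *
for a in (-np.pi/2,np.pi/2):
    for q in [(476,-157,300),(514,327,150),(438,252,150),(463,-359,150),(479,-38,200)]: 
        j=r.ik(q,down(a)); print(a,q,None if j is None else np.round(j,2))
a=-np.pi/2
r.movep((450,-130,330),down(a)); p,d,P=look("fix1"); print(P[0],r.get_clock())
E
```

```text
-1.5707963267948966 (476, -157, 300) [ 0.33  0.26 -0.14  1.77  0.04  1.11 -1.39]
-1.5707963267948966 (514, 327, 150) [-0.27  0.61 -0.6   1.71  0.41  0.95 -2.6 ]
-1.5707963267948966 (438, 252, 150) [-0.15  0.49 -0.67  1.97  0.41  0.82 -2.62]
-1.5707963267948966 (463, -359, 150) [ 0.54  0.53  0.06  1.79 -0.04  0.83 -0.95]
-1.5707963267948966 (479, -38, 200) [ 0.13  0.33 -0.2   1.97  0.09  0.85 -1.69]
1.5707963267948966 (476, -157, 300) [ 0.83  0.33 -0.82  1.76  0.26  1.17  1.5 ]
1.5707963267948966 (514, 327, 150) [-0.04  0.75 -1.05  1.7   0.71  1.13  0.27]
1.5707963267948966 (438, 252, 150) [ 0.03  0.57 -0.97  1.96  0.59  0.92  0.33]
1.5707963267948966 (463, -359, 150) [ 1.03  0.6  -0.71  1.77  0.47  0.95  1.69]
1.5707963267948966 (479, -38, 200) [ 0.6   0.42 -0.86  1.96  0.39  0.94  1.11]
[ 449.93924165 -130.83509238  329.84426334] 2.2667
```

View pics/fix1.png

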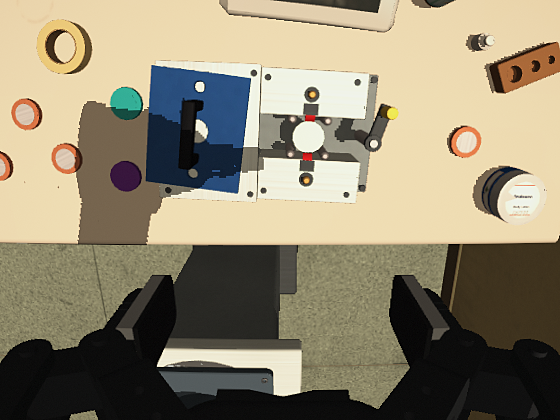

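The wrist view shows the well (white follower) at (308,137), pins at (313,94) and (306,181), and the channel running along fixture x. The mask sits at about (198,130), turned a little, with the knob at (391,113). Next I'll take close looks from two opposite wrist orientations to cancel calibration bias.

```bash
python3 - <<'E'
from h import *
for i,a in enumerate((np.pi/2,-np.pi/2)):
    r.movep((470,-140,230),down(a)); r.dwell(0.3); look(f"close{i}"); print(r.get_clock())
a=[cv2.imread(f"pics/close{i}.png")for i in (0,1)]
cv2.imwrite("pics/both.png",np.hstack([a[0][60:360,80:480],a[1][60:360,80:480]]))
E
```

```text
4.9833
5.5833
```

View pics/both.png

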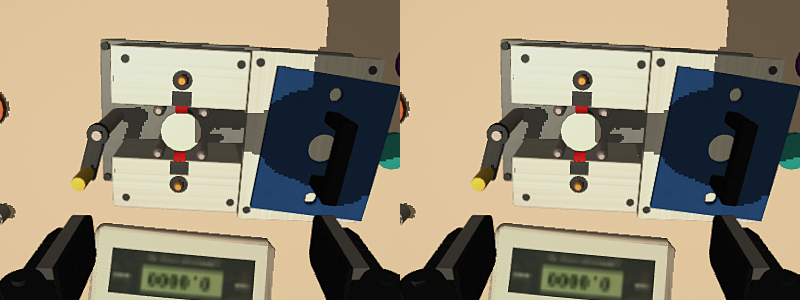

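```bash
python3 - <<'E'
from h import *
for i in (0,1):
    z=np.load(f"close{i}.npz"); print(z["pos"].round(1),z["R"].round(2).tolist())
print(pose(),r.get_qpos(),r.ik((470,-140,230),down(-np.pi/2)), r.get_clock())
E
```

```text
[ 470. -140.  230.] [[-1.0, 0.0, 0.0], [0.0, 1.0, -0.0], [-0.0, -0.0, -1.0]]
[ 470. -140.  230.] [[-1.0, 0.0, -0.0], [0.0, 1.0, -0.0], [0.0, -0.0, -1.0]]
(array([ 469.99303612, -140.02485518,  229.98661301]), array([[-9.99999997e-01,  7.70892467e-05, -2.89501565e-05],
       [ 7.70889634e-05,  9.99999997e-01,  9.78633058e-06],
       [ 2.89509109e-05,  9.78409881e-06, -1.00000000e+00]])) [ 0.84696097  0.41076662 -0.91349952  1.89265696  0.37949799  1.02225971
  1.34155022] [ 0.84695227  0.41074439 -0.91355131  1.89266194  0.37950656  1.02225787
  1.34156508] 5.5833
```

```bash
cat >> h.py <<'E'
def meas(name):
    """refine fixture features in a saved wrist view; returns dict of world points"""
    z=np.load(name+".npz"); P=(z["pos"],z["R"]); p=z["p"]; out={}
    hsv=cv2.cvtColor(p,cv2.COLOR_RGB2HSV)
    def near(X,m,rad,big=True):
        u,v=proj("wrist",X,P)[0]; w=np.zeros(m.shape,np.uint8); cv2.circle(w,(int(u),int(v)),rad,255,-1)
        n,l,s,c=cv2.connectedComponentsWithStats(m&w)
        if n<2: return None
        i=1+np.argmax(s[1:,4]); return c[i],s[i].tolist()
    brass=cv2.inRange(hsv,np.array([8,130,110]),np.array([25,255,255]))
    red=cv2.inRange(hsv,np.array([0,190,90]),np.array([4,255,255]))|cv2.inRange(hsv,np.array([175,190,90]),np.array([180,255,255]))
    yel=cv2.inRange(hsv,np.array([24,150,120]),np.array([34,255,255]))
    for k,X,m,zz,rad in [("pinL",(523,-160,77),brass,77,22),("pinR",(432,-155,77),brass,77,22),("knob",(501,-232,106),yel,106,40)]:
        q=near(X,m,rad)
        out[k]=None if q is None else (q[0].round(1).tolist(),q[1],ray("wrist",[q[0]],zz,P)[0].round(1).tolist())
    return out
E
python3 - <<'E'
from h import *
q=np.array(r.get_qpos()); q[6]-=np.pi; r.move_joints(q); r.dwell(.3); look("close2")
for n in ("fix1","close0","close2"): print(n,meas(n))
print(r.get_clock())
E
```

```text
fix1 {'pinL': ([312.2, 94.0], [309, 91, 7, 7, 41], [522.2, -161.5, 77.0]), 'pinR': ([306.2, 179.9], [303, 177, 7, 7, 36], [432.7, -156.8, 77.0]), 'knob': ([392.3, 113.0], [387, 108, 11, 11, 96], [505.7, -236.5, 106.0])}
close0 {'pinL': ([257.0, 246.3], [254, 242, 7, 9, 48], [521.3, -161.3, 77.0]), 'pinR': ([261.1, 140.5], [257, 137, 9, 8, 55], [431.8, -156.4, 77.0]), 'knob': ([157.6, 243.7], [152, 238, 13, 13, 132], [506.9, -236.4, 106.0])}
close2 {'pinL': ([310.1, 122.2], [306, 118, 9, 10, 66], [522.4, -161.6, 77.0]), 'pinR': ([302.2, 230.7], [299, 227, 8, 8, 50], [433.0, -156.9, 77.0]), 'knob': ([416.6, 150.8], [410, 144, 14, 15, 169], [505.3, -236.7, 106.0])}
8.5833
```

View pics/close2.png

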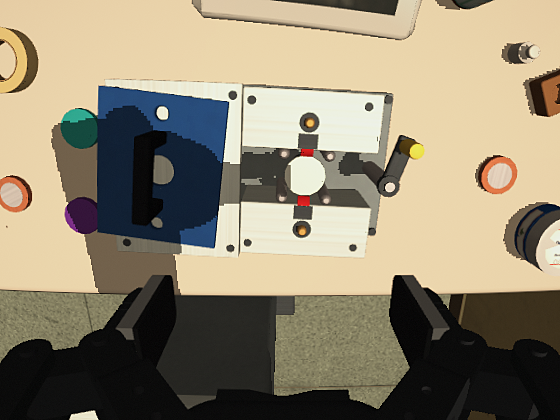

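Fixture from the pins: centre (477.1,-159.0), x axis at -93.07°. The view shows the channel free along x, posts around the well, and the nearest disc at (497,175). I'll pick that one first.

```bash
cat >> h.py <<'E'
C=np.array([477.1,-159.0]); FA=np.radians(-93.07)
FX=np.array([np.cos(FA),np.sin(FA)]); FY=np.array([-FX[1],FX[0]])
D=down(FA)
def find(n,p,P,z=7):
    """copper discs: world xy of each orange ring"""
    m=cv2.inRange(cv2.cvtColor(p,cv2.COLOR_RGB2HSV),np.array([3,110,60]),np.array([15,255,255]))
    m=cv2.morphologyEx(m,cv2.MORPH_CLOSE,np.ones((3,3),np.uint8)); o=[]
    for c in cv2.findContours(m,cv2.RETR_EXTERNAL,cv2.CHAIN_APPROX_NONE)[0]:
        if len(c)<20: continue
        (u,v),_=cv2.minEnclosingCircle(c); q=ray(n,c.reshape(-1,2),z,P)[:,:2]
        (x,y),rad=cv2.minEnclosingCircle(q.astype(np.float32))
        if 16<rad<24: o.append((x,y,rad))
    return np.array(o).reshape(-1,3)
def pick(guess):
    r.grip(0.62,force=40)
    r.movep((*guess,110),D); r.dwell(.15); P=pose(); p,_=imaging.get_image("wrist")
    o=find("wrist",p,P); 
    if not len(o): print("no disc"); return False
    b=o[np.argmin(np.hypot(*(o[:,:2]-guess).T))]; print("disc",b.round(1))
    if np.hypot(*(b[:2]-guess))>60: return False
    xy=b[:2]; r.movep((*xy,40),D)
    s=r.servo_line((*xy,-6),speed=60,stop_force=5); z=r.get_eef_pos()[2]
    r.servo_line((*xy,z+1.5),speed=60); r.grip(0.0); print("touch",s,round(z,1),"open",r.get_opening(),r.get_grasp_force())
    r.servo_line((*xy,60),speed=150)
    return r.get_opening()>0.3
def place(dz=0):
    r.movep((*C,130),D); print("held",r.get_opening())
    if r.get_opening()<.3: return False
    r.servo_line((*C,85),speed=120); s=r.servo_line((*C,60),speed=30,stop_force=4); print("down",s,r.get_eef_pos()[2],r.get_clock()); return True
E
python3 - <<'E'
from h import *
print(pick(np.array([463,-359.])), r.get_clock(), pose()[0])
E
```

```text
disc [ 466.5 -362.5   20.7]
touch True -3.4 open 0.44661769649998107 43.09000731140259
True 12.3667 [ 466.0365603  -362.56567129   59.40661389]
```

```bash
python3 - <<'E'
from h import *
print(place()); r.grip(0.62); r.servo_line((*C,180),speed=200); r.dwell(.2); look("pl1"); print(r.get_clock())
E
```

```text
held 0.4427828447455327
down True 65.81174369903086 14.3833
True
15.65
```

View pics/pl1.png

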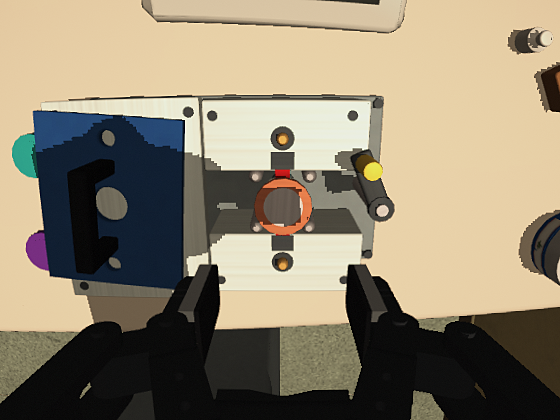

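The disc rests on the well, but its ring centre (283,207) is about 5 px robotward of the pin midpoint (282,200). The latch was also nudged on the way (knob now at (373,170)), so I'll travel higher from here. Measuring the offset.

```bash
python3 - <<'E'
from h import *
z=np.load("pl1.npz"); P=(z["pos"],z["R"]); print(P[0])
for h in (70,73,76):
    q=find("wrist",z["p"],P,z=h); q=q[np.argmin(np.hypot(*(q[:,:2]-C).T))]; print(h,q.round(1),((q[:2]-C)@FX).round(1),((q[:2]-C)@FY).round(1))
for k,X in (("center70",(*C,70)),("pinL",(*(C+45*FY),77)),("pinR",(*(C-45*FY),77))): print(k,proj("wrist",X,P))
d=z["d"]; 
c,A,o=cam("wrist",P)
for (u,v) in [(283,183),(283,231),(260,207),(307,207),(283,207),(230,230),(230,150)]:
    w=np.median(d[v-1:v+2,u-1:u+2]); x=cv2.undistortPoints(np.float64([[[u,v]]]),c["mtx"],np.array([c["k1"],0,0,0.])).ravel(); print((u,v),(A@(np.r_[x,1]*w)+o).round(1))
E
```

```text
[ 476.45439519 -158.85041997  178.82335061]
70 [ 474.4 -158.2   21.5] -0.7 -2.7
73 [ 475.3 -158.2   21.2] -0.7 -1.8
76 [ 476.3 -158.3   21. ] -0.7 -0.8
center70 [[282.33409233 202.66225084]]
pinL [[282.32453778 139.03196819]]
pinR [[282.33506513 265.62659117]]
(283, 183) [ 492.1 -160.3   74.1]
(283, 231) [ 458.7 -158.5   77.1]
(260, 207) [ 476.6 -143.7   75.7]
(307, 207) [ 474.6 -175.8   75. ]
(283, 207) [ 475.6 -159.4   75.2]
(230, 230) [ 455.8 -119.3   62.4]
(230, 150) [ 515.7 -126.    69.8]
```

```bash
cat >> h.py <<'E'
def press(z=61.5):
    r.grip(0.0); r.servo_line((*C,85),speed=150)
    s=r.servo_line((*C,z),speed=30,stop_force=32); print("press stop",s,r.get_eef_pos().__getitem__(2),"F",np.round(r.get_force(),1))
    r.servo_line((*C,180),speed=200)
E
python3 - <<'E'
from h import *
press(); r.dwell(.2); look("pr1"); print(r.get_clock(),meas("pr1"))
E
```

```text
press stop False 62.2816918860199 F [4.7 0.2 7.9]
18.9083 {'pinL': ([282.8, 138.6], [278, 133, 11, 11, 90], [522.3, -161.7, 77.0]), 'pinR': None, 'knob': ([373.1, 171.1], [365, 162, 18, 19, 255], [504.5, -213.6, 106.0])}
```

View pics/pr1.png

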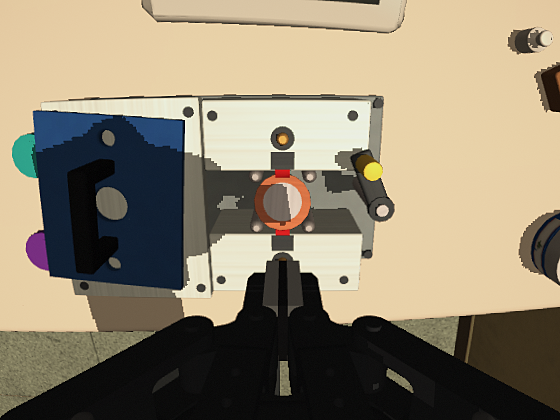

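The disc is under both red catches (red noses visible at (283,173) and (283,233)). On to the others.

```bash
sed -i 's/(\*guess,110)/(*guess,150)/; s/(\*xy,60),speed=150/(*xy,160),speed=250/; s/(\*C,130)/(*C,160)/' h.py
cat >> h.py <<'E'
def cycle(g,name):
    if not pick(np.array(g,float)): print("pick failed",r.get_opening()); return
    if not place(): return
    r.grip(0.62); r.servo_line((*C,180),speed=200); press(); r.dwell(.2); look(name); print("t",r.get_clock())
E
python3 - <<'E'
from h import *
cycle((445,151),"pr2")
E
```

```text
disc [446.3 149.6  20.5]
touch True -3.5 open 0.44261112554558485 43.34407511400059
held 0.43904761279953364
down True 70.40297047019882 25.9333
press stop False 62.259128768765784 F [5.6 0.2 7.1]
t 30.1833
```

View pics/pr2.png

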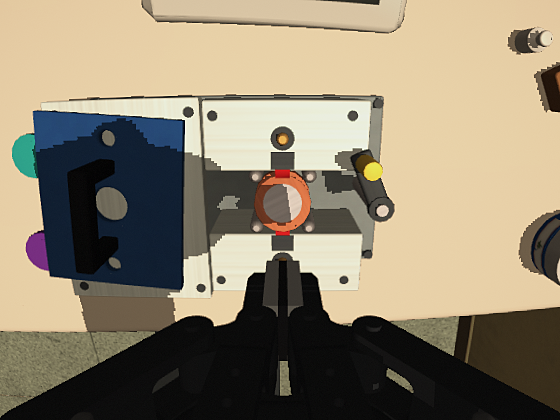

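It looks seated, though a bit more orange shows at the top edge (283,177). Checking the disc's height by depth.

```bash
cat >> h.py <<'E'
def heights(name):
    z=np.load(name+".npz"); P=(z["pos"],z["R"]); c,A,o=cam("wrist",P)
    for k,(a,b) in {"c":(0,0),"+x":(15,0),"-x":(-15,0),"+y":(0,14),"-y":(0,-14),"deck":(30,40)}.items():
        u,v=proj("wrist",(*(C+a*FX+b*FY),63),P)[0].round().astype(int); w=np.median(z["d"][v-1:v+2,u-1:u+2])
        x=cv2.undistortPoints(np.float64([[[u,v]]]),c["mtx"],np.array([c["k1"],0,0,0.])).ravel(); print(k,(A@(np.r_[x,1]*w)+o)[2].round(1),end="; ")
    print()
E
python3 - <<'E'
from h import *
heights("pr1"); heights("pr2")
E
```

```text
c 69.4; +x 68.7; -x 69.3; +y 65.1; -y 73.4; deck 69.7; 
c 69.6; +x 69.3; -x 69.3; +y 65.0; -y 73.6; deck 70.2;
```

```bash
python3 - <<'E'
from h import *
for n in ("close2","pl1","pr1","pr2"):
    z=np.load(n+".npz"); P=(z["pos"],z["R"]); c,A,o=cam("wrist",P); p=z["p"]
    print(n)
    for a in (0,30):
      for b in range(-40,41,8):
        u,v=proj("wrist",(*(C+a*FX+b*FY),66),P)[0].round().astype(int); w=np.median(z["d"][v-1:v+2,u-1:u+2])
        x=cv2.undistortPoints(np.float64([[[u,v]]]),c["mtx"],np.array([c["k1"],0,0,0.])).ravel(); print((A@(np.r_[x,1]*w)+o)[2].round(1),end=" ")
      print()
E
```

```text
close2
70.0 70.0 70.1 63.1 62.6 62.5 62.7 62.3 70.2 70.1 70.4 
70.2 70.0 68.2 39.9 10.0 10.6 10.1 10.4 69.2 70.0 70.0 
pl1
70.2 70.2 77.1 77.0 76.1 75.5 74.1 73.0 69.9 70.2 76.3 
70.0 69.9 67.6 45.3 20.0 9.6 10.1 9.3 69.7 70.1 69.9 
pr1
70.0 70.4 69.4 74.0 72.3 69.5 67.1 65.0 69.9 70.8 76.1 
69.9 69.5 67.6 45.0 20.2 9.7 9.6 10.6 69.7 70.0 69.6 
pr2
70.6 70.3 69.8 74.5 72.6 70.0 67.4 64.9 70.1 70.5 76.0 
70.0 69.9 68.1 44.6 20.8 9.8 9.7 9.6 69.7 70.0 69.9
```

The disc tilts: its -y edge is still above the catch, and the same was true of disc 1 until disc 2 pushed it through. I'll press deeper and a little to the -y side.

```bash
cat >> h.py <<'E'
def press(z=59.5,off=(0,-5)):
    r.grip(0.0)
    for b in off:
        q=C+b*FY; r.servo_line((*q,90),speed=150)
        s=r.servo_line((*q,z),speed=30,stop_force=32); r.dwell(.2); print("press",b,s,round(r.get_eef_pos()[2],1),"F",np.round(r.get_force(),1))
        r.servo_line((*q,90),speed=150)
    r.servo_line((*C,180),speed=200)
E
python3 - <<'E'
from h import *
press(off=(-5,)); r.dwell(.2); look("pr3"); heights("pr3"); print(r.get_clock())
E
```

```text
press -5 False 59.6 F [-0.1 -0.5  1.8]
c 64.0; +x 63.9; -x 63.9; +y 63.9; -y 64.0; deck 69.7; 
33.7167
```

Flat at 64.0 mm, so it is latched. Two discs are in, and the same press works for the rest.

```bash
python3 - <<'E'
from h import *
cycle((503,198),"pr4"); heights("pr4")
E
```

```text
disc [505.  196.4  20.5]
touch True -3.5 open 0.4435066115217902 43.14368489314802
held 0.44423354222135736
down True 64.91826403727102 41.1167
press 0 False 59.2 F [-7.   1.8 12.1]
press -5 False 59.2 F [-4.4 -2.5  2.8]
t 47.975
c 64.1; +x 63.6; -x 64.0; +y 77.1; -y 64.4; deck 70.5;
```

```bash
python3 -c "
import cv2;i=cv2.imread('pics/pr4.png');cv2.imwrite('pics/pr4c.png',cv2.resize(i[100:300,180:440],None,fx=2,fy=2))"
```

```text
(no output)
```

View pics/pr4c.png

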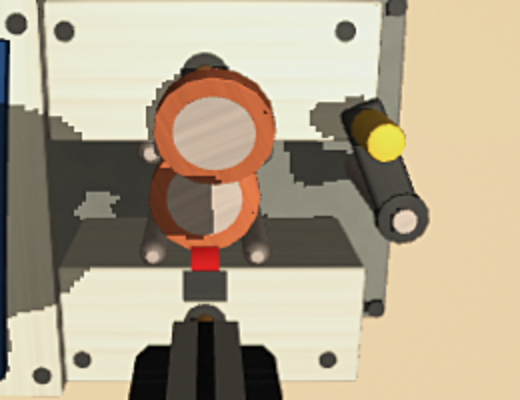

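The third disc has popped out and leans over the +y post and pin, centred at about (287,164) in the full picture. I'll measure its plane, grip it, lay it on the table, and re-pick it. After that I'll push discs in while still gripped so they stay level.

```bash
python3 - <<'E'
from h import *
z=np.load("pr4.npz"); P=(z["pos"],z["R"]); c,A,o=cam("wrist",P)
X=[]
for u in range(268,308,2):
  for v in range(144,184,2):
    if (u-287.5)**2+(v-164)**2>26**2: continue
    x=cv2.undistortPoints(np.float64([[[u,v]]]),c["mtx"],np.array([c["k1"],0,0,0.])).ravel(); X.append(A@(np.r_[x,1]*z["d"][v,u])+o)
X=np.array(X); w=np.c_[(X[:,:2]-C)@FX,(X[:,:2]-C)@FY,X[:,2]]
s=np.linalg.lstsq(np.c_[w[:,:2],np.ones(len(w))],w[:,2],rcond=None); print(s[0],w.mean(0),np.sqrt(s[1]/len(w)),w.min(0),w.max(0))
E
```

```text
[-5.84566218e-03  1.02901814e+00  5.17656349e+01] [ 3.05344674 30.26393405 82.88992257] [14.75343519] [-9.50414813 16.14770712 75.58723345] [ 15.71423509  76.62537898 321.14340189]
```

```bash
python3 - <<'E'
from h import *
z=np.load("pr4.npz"); P=(z["pos"],z["R"]); c,A,o=cam("wrist",P)
u,v=np.meshgrid(np.arange(266,310),np.arange(142,186)); k=(u-287)**2+(v-164)**2<24**2; u,v=u[k],v[k]
x=cv2.undistortPoints(np.c_[u,v].astype(float).reshape(-1,1,2),c["mtx"],np.array([c["k1"],0,0,0.])).reshape(-1,2)
X=(np.c_[x,np.ones(len(x))]*z["d"][v,u][:,None])@A.T+o; X=X[(X[:,2]>68)&(X[:,2]<100)]
w=np.c_[(X[:,:2]-C)@FX,(X[:,:2]-C)@FY,X[:,2]]; ok=np.ones(len(w),bool)
for _ in range(4):
    s=np.linalg.lstsq(np.c_[w[ok,:2],np.ones(ok.sum())],w[ok,2],rcond=None)[0]; e=w[:,2]-np.c_[w[:,:2],np.ones(len(w))]@s; ok=abs(e)<1.5
print(s,ok.sum(),w[ok].mean(0),w[ok].min(0),w[ok].max(0))
E
```

```text
[5.93692447e-02 3.11561430e-01 7.21055770e+01] 1667 [ 3.15356756 29.58195508 81.5093981 ] [-10.72280135  14.11560547  75.13297805] [17.38401975 44.46157452 87.19806683]
```

```bash
python3 - <<'E'
from h import *
q=C+3.2*FX+33*FY
r.grip(0.62); r.movep((*q,130),D); r.servo_line((*q,72),speed=60,stop_force=5); print(r.get_eef_pos())
r.grip(0.0); print(r.get_opening(),r.get_grasp_force())
r.servo_line((*q,170),speed=200); print(r.get_opening())
r.movep((466,-362,120),D); s=r.servo_line((466,-362,0),speed=60,stop_force=3); print(s,r.get_eef_pos()[2]); r.grip(.62); r.servo_line((466,-362,150),speed=250)
r.dwell(.2); look("tab"); print(r.get_clock())
z=np.load("tab.npz"); print(find("wrist",z["p"],(z["pos"],z["R"])))
E
```

```text
[ 510.13652577 -163.91463491   72.2869954 ]
0.43820670251302035 39.5930814743042
0.4433340977904511
True 4.394783375698697
54.7917
[[ 457.07220459 -119.84663391   19.22591782]
 [ 464.02996826 -362.22940063   20.43683243]]
```

View pics/tab.png

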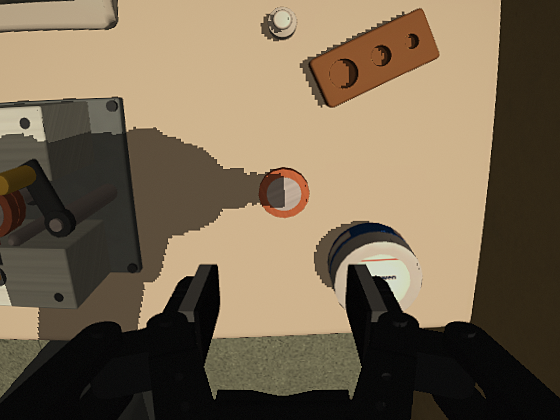

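The disc lies flat on the table at (284,192). I'll re-pick it and push it in while gripped.

```bash
cat >> h.py <<'E'
def insert(name,dy=1.0,z=51.5):
    q=C+dy*FY; r.movep((*q,160),D); r.dwell(.15); print("held",round(r.get_opening(),3))
    if r.get_opening()<.3: return
    r.servo_line((*q,82),speed=120); r.dwell(.1)
    s=r.servo_line((*q,z),speed=30,stop_force=30); r.dwell(.1); print("in",s,np.round(r.get_eef_pos(),1),"F",np.round(r.get_force(),1))
    r.grip(.62); r.servo_line((*q,180),speed=200); r.dwell(.3); look(name); heights(name); print("t",r.get_clock())
E
python3 - <<'E'
from h import *
if pick(np.array([464,-362.])): insert("pr5")
E
```

```text
disc [ 463.8 -362.4   20.5]
touch True -3.5 open 0.4420828229213486 43.10220659870538
held 0.441
in False [ 478.3 -159.    51.7] F [ 0.9 -0.4  2. ]
c 64.4; +x 63.8; -x 64.2; +y 64.1; -y 63.9; deck 69.8; 
t 62.5917
```

Clean and level. Now the remaining two.

```bash
python3 - <<'E'
from h import *
if pick(np.array([438,252.])): insert("pr6")
E
```

```text
disc [438.6 252.1  20.5]
touch True -3.5 open 0.44374607413489653 43.26659559417749
held 0.44
in False [ 478.3 -159.    51.7] F [ 2.1 -1.2  1.7]
c 63.8; +x 64.0; -x 64.4; +y 63.7; -y 64.2; deck 70.0; 
t 72.3667
```

```bash
python3 - <<'E'
from h import *
if pick(np.array([514,327.])): insert("pr7")
z=np.load("pr7.npz"); p,d=imaging.get_image("top"); cv2.imwrite("pics/top7.png",p[:,:,::-1]); print(find("top",p,None).round(0))
print(proj("wrist",(*C,64),(z["pos"],z["R"])))
E
```

```text
disc [516.8 326.   20.5]
touch True -3.5 open 0.4443950374385976 43.0867831800424
held 0.442
in False [ 478.3 -159.1   51.7] F [ 1.7 -1.1  2.9]
c 64.0; +x 63.6; -x 63.8; +y 63.8; -y 63.4; deck 70.4; 
t 82.6333
[[ 475. -160.   20.]
 [ 989.  695.   16.]]
[[282.36899242 202.0161974 ]]
```

All five are in and flat at 64 mm. Next I'll push the latch back open, clear of the mask's path, and measure the mask from above.

```bash
python3 - <<'E'
from h import *
print("knob",meas("pr7")["knob"])
r.grip(0.0)
f=lambda x,y,z:(*(C+x*FX+y*FY),z)
r.movep(f(16,31,150),D); r.servo_line(f(16,31,96),speed=150,stop_force=8)
s=r.servo_line(f(51,31,96),speed=60,stop_force=15); print("push",s,r.get_eef_pos())
r.servo_line(f(40,31,96),speed=100); r.servo_line(f(40,31,180),speed=250)
r.grip(.62); r.movep(f(-95,5,225),D); r.dwell(.3); p,d,P=look("mask1"); print(r.get_clock())
b=cv2.inRange(cv2.cvtColor(p,cv2.COLOR_RGB2HSV),np.array([100,120,20]),np.array([125,255,255]))
c=max(cv2.findContours(b,cv2.RETR_EXTERNAL,cv2.CHAIN_APPROX_NONE)[0],key=cv2.contourArea)
w=ray("wrist",c.reshape(-1,2),83,P)[:,:2]; w=np.c_[(w-C)@FX,(w-C)@FY]; print("plate",cv2.minAreaRect(w.astype(np.float32)),"knob",meas("mask1")["knob"])
E
```

```text
knob ([372.8, 173.4], [364, 165, 18, 18, 253], [504.5, -213.6, 106.0])
push False [ 504.81082393 -211.75926346   95.80362299]
87.05
plate ((-117.69715881347656, 3.0655899047851562), (119.63217163085938, 99.33941650390625), 85.01170349121094) knob ([513.0, 163.5], [507, 157, 13, 14, 149], [505.7, -235.4, 106.0])
```

View pics/mask1.png

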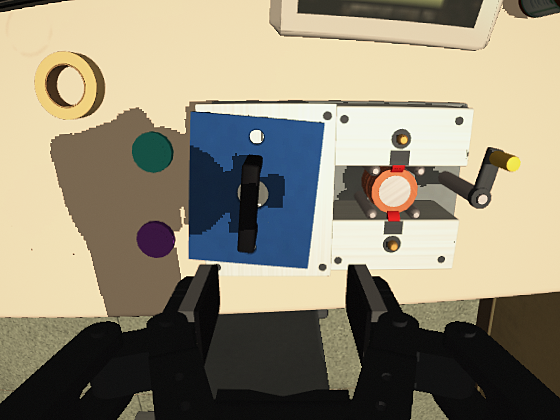

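The mask plate is clear in view and the latch is open again (knob at (513,163)). The bar runs from about (255,155) to (247,252). Now I'll locate the bar top and grip it.

```bash
python3 - <<'E'
from h import *
z=np.load("mask1.npz"); P=(z["pos"],z["R"]); p,d=z["p"],z["d"]; c,A,o=cam("wrist",P)
u,v=np.meshgrid(np.arange(225,285),np.arange(140,265)); u,v=u.ravel(),v.ravel()
x=cv2.undistortPoints(np.c_[u,v].astype(float).reshape(-1,1,2),c["mtx"],np.array([c["k1"],0,0,0.])).reshape(-1,2)
X=(np.c_[x,np.ones(len(x))]*d[v,u][:,None])@A.T+o; X=X[(X[:,2]>119.5)&(X[:,2]<127)]
w=np.c_[(X[:,:2]-C)@FX,(X[:,:2]-C)@FY]; print("bar",len(w),X[:,2].mean(),cv2.minAreaRect(w.astype(np.float32)))
m=cv2.inRange(cv2.cvtColor(p,cv2.COLOR_RGB2HSV),np.array([0,0,200]),np.array([180,80,255]))[120:150,240:275]
vv,uu=np.nonzero(m); h=ray("wrist",[(uu.mean()+240,vv.mean()+120)],83,P)[0,:2]-C; print("hole",len(uu),h@FX,h@FY)
E
```

```text
bar 1557 122.6355646540561 ((-117.56925964355469, 2.632570266723633), (63.85932540893555, 12.154272079467773), 85.06098937988281)
hole 131 -113.893717784652 47.956870641116254
```

```bash
python3 - <<'E'
from h import *
f=lambda x,y,z:(*(C+x*FX+y*FY),z)
O=down(FA-0.0865)
r.grip(0.45,force=60); r.movep(f(-117.6,2.8,160),O); r.servo_line(f(-117.6,2.8,102),speed=80,stop_force=6); r.dwell(.1); print(r.get_eef_pos()); F0=np.array(r.get_force())
r.grip(0.0); print("open",r.get_opening(),r.get_grasp_force()); z=102
s=r.servo_line(f(-95,0,z),speed=40,frame=D,stop_force=20); print(s,np.round(np.array(r.get_force())-F0,1))
s=s or r.servo_line(f(-4,0,z),speed=45,stop_force=20); r.dwell(.2); q=r.get_eef_pos(); print(s,(q[:2]-C)@FX,(q[:2]-C)@FY,q[2],np.round(np.array(r.get_force())-F0,1),r.get_opening(),r.get_clock())
r.dwell(.1); look("sl1")
E
```

```text
[486.5627341  -41.73850126 102.51634191]
open 0.12559530440577765 58.83954584598541
False [1.1 2.6 4.9]
True -65.5229505700598 0.6052987064852366 102.47313085818752 [ 0.3 -4.4  3.7] 0.12413811322541923 90.9
```

View pics/sl1.png

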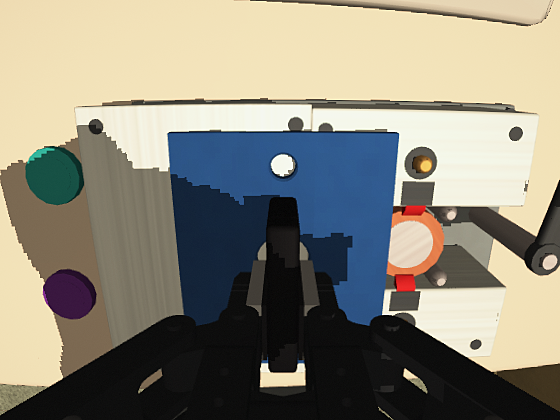

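The mask is aligned, with its leading edge just past the first posts at about (400,230). It stopped on a brief force spike that has now gone. I'll continue with the mask 1 mm lighter on the ledge.

```bash
python3 - <<'E'
from h import *
f=lambda x,y,z:(*(C+x*FX+y*FY),z)
F0=np.array(r.get_force())
def st(t):
    q=r.get_eef_pos(); print(t,np.round([(q[:2]-C)@FX,(q[:2]-C)@FY,q[2]],1),"F",np.round(r.get_force(),1),round(r.get_opening(),3),r.get_clock())
r.servo_line(f(-65.5,0,103.3),speed=20); st("up")
s=r.servo_line(f(-4,0,103.3),speed=40,stop_force=25); r.dwell(.2); st(s)
E
```

```text
up [-66.2  -0.4 103. ] F [ 0.4 -0.3 -2.7] 0.122 91.3
False [ -4.2   0.  103.3] F [-0.5  1.  -2.2] 0.123 93.1833
```

```bash
python3 - <<'E'
from h import *
f=lambda x,y,z:(*(C+x*FX+y*FY),z)
def st(t):
    q=r.get_eef_pos(); print(t,np.round([(q[:2]-C)@FX,(q[:2]-C)@FY,q[2]],1),"F",np.round(r.get_force(),1),round(r.get_opening(),3),r.get_clock())
p,d,P=look("sl2")
b=cv2.inRange(cv2.cvtColor(p,cv2.COLOR_RGB2HSV),np.array([100,120,20]),np.array([125,255,255]))
c=max(cv2.findContours(b,cv2.RETR_EXTERNAL,cv2.CHAIN_APPROX_NONE)[0],key=cv2.contourArea)
w=ray("wrist",c.reshape(-1,2),84,P)[:,:2]; w=np.c_[(w-C)@FX,(w-C)@FY]; print("max y",np.percentile(w[:,1],98),"x range",w[w[:,1]>30,0].min(),w[w[:,1]>30,0].max())
u,v=proj("wrist",f(-4,45,84),P)[0].astype(int); print(u,v)
k=cv2.bitwise_not(b)[v-25:v+25,u-25:u+25]; n,l,s,cc=cv2.connectedComponentsWithStats(k)
for i in range(1,n):
    if s[i,4]>40:
        h=ray("wrist",[cc[i]+[u-25,v-25]],83.8,P)[0,:2]-C; print("hole",s[i],h@FX,h@FY)
E
```

```text
max y 59.726355746257916 x range -53.86722285139874 45.638003244417696
282 165
hole [ 13  14  26  23 446] -4.106430232209354 45.18599347062982
```

Everything lines up: the hole is at (-4.1, 45.2). Moving the last 4 mm and lowering.

```bash
python3 - <<'E'
from h import *
f=lambda x,y,z:(*(C+x*FX+y*FY),z)
def st(t):
    q=r.get_eef_pos(); print(t,np.round([(q[:2]-C)@FX,(q[:2]-C)@FY,q[2]],1),"F",np.round(r.get_force(),1),round(r.get_opening(),3),r.get_clock())
r.servo_line(f(0.1,-.1,103.3),speed=20); r.dwell(.2); st("over")
s=r.servo_line(f(0.1,-.1,94.5),speed=15,stop_force=8); r.dwell(.1); st(s)
E
```

```text
over [ 0.000e+00 -1.000e-01  1.033e+02] F [-0.6  0.1 -2. ] 0.125 93.7917
True [ 0.1 -0.2 95.5] F [-0.5  0.9  6.5] 0.126 94.4083
```

```bash
python3 - <<'E'
from h import *
f=lambda x,y,z:(*(C+x*FX+y*FY),z)
r.grip(0.4); r.servo_line(f(0,0,220),speed=150); r.dwell(.3); p,d,P=look("seat")
b=cv2.inRange(cv2.cvtColor(p,cv2.COLOR_RGB2HSV),np.array([100,120,20]),np.array([125,255,255]))
c=max(cv2.findContours(b,cv2.RETR_EXTERNAL,cv2.CHAIN_APPROX_NONE)[0],key=cv2.contourArea)
w=ray("wrist",c.reshape(-1,2),76,P)[:,:2]; w=np.c_[(w-C)@FX,(w-C)@FY]; print(cv2.minAreaRect(w.astype(np.float32)),meas("seat"))
cc,A,o=cam("wrist",P)
for a,y in [(40,50),(-40,50),(40,-50),(-40,-50)]:
    u,v=proj("wrist",f(a,y,76),P)[0].astype(int); x=cv2.undistortPoints(np.float64([[[u,v]]]),cc["mtx"],np.array([cc["k1"],0,0,0.])).ravel(); print((A@(np.r_[x,1]*np.median(d[v-1:v+2,u-1:u+2]))+o)[2].round(1))
E
```

```text
((0.22116470336914062, -0.4274635314941406), (120.55437469482422, 99.60916900634766), 89.99778747558594) {'pinL': ([283.4, 132.5], [279, 128, 10, 10, 72], [522.3, -161.7, 77.0]), 'pinR': None, 'knob': ([390.0, 156.5], [383, 149, 15, 16, 184], [505.8, -234.4, 106.0])}
75.9
75.9
76.3
76.0
```

View pics/seat.png

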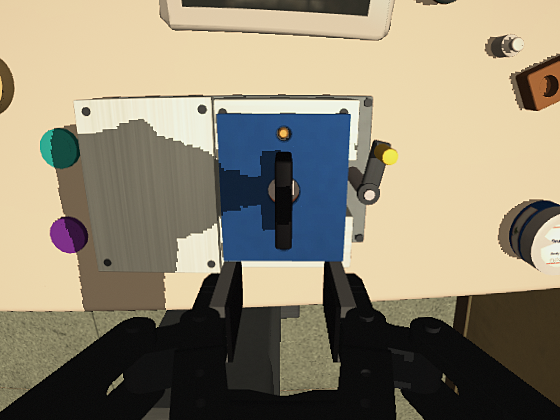

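The mask lies flat at 76.0 mm on top, centred and square, with pin_left showing in its hole at (284,132). Now I'll push the knob round its arc with shut fingers.

```bash
python3 - <<'E'
from h import *
f=lambda x,y,z:(*(C+x*FX+y*FY),z)
def pt(th,off): return 66-34*np.sin(th)+off*np.cos(th), 34*np.cos(th)+off*np.sin(th)
r.grip(0.0); x,y=pt(-.24,34); r.movep(f(x,y,150),D); r.servo_line(f(x,y,91),speed=150,stop_force=8)
for th in np.linspace(-.24,1.57,13):
    s=r.servo_line(f(*pt(th,22),91),speed=60,stop_force=20)
    if s: print("stop",th); break
q=r.get_eef_pos(); print(np.round([(q[:2]-C)@FX,(q[:2]-C)@FY],1),np.round(r.get_force(),1))
if not s:
    s=r.servo_line(f(32,14,91),speed=30,stop_force=12); q=r.get_eef_pos(); print(s,np.round([(q[:2]-C)@FX,(q[:2]-C)@FY],1),np.round(r.get_force(),1))
r.servo_line(f(32,30,91),speed=80); r.servo_line(f(32,30,220),speed=200); r.movep(f(0,0,230),D); r.dwell(.3); look("fin"); print(r.get_clock())
E
```

```text
[31.8 21.6] [-0.1  0.4  0.3]
False [31.7 15.7] [ 7.1  2.  -3.1]
103.2
```

View pics/fin.png

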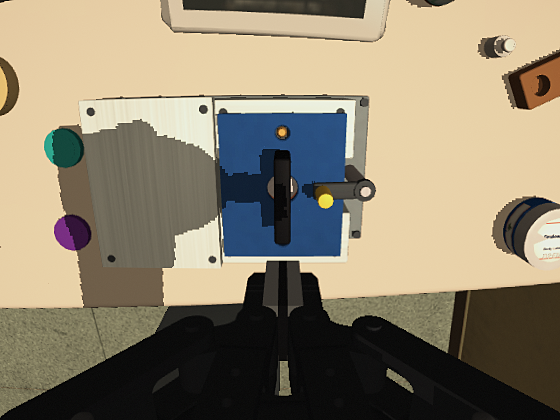

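The latch arm lies along -x over the mask (hinge (365,190), knob (325,200)). A quick numeric check, then I'll hand in.

```bash
python3 - <<'E'
from h import *
z=np.load("fin.npz"); P=(z["pos"],z["R"]); p=z["p"]
yel=cv2.inRange(cv2.cvtColor(p,cv2.COLOR_RGB2HSV),np.array([24,150,120]),np.array([34,255,255]))[180:220,300:350]
v,u=np.nonzero(yel); h=ray("wrist",[(u.mean()+300,v.mean()+180)],108,P)[0,:2]-C; kx,ky=h@FX,h@FY
th=np.arctan2(66-kx,ky); print(kx,ky,th,np.hypot(66-kx,ky))
b=cv2.inRange(cv2.cvtColor(p,cv2.COLOR_RGB2HSV),np.array([100,120,20]),np.array([125,255,255]))
c=max(cv2.findContours(b,cv2.RETR_EXTERNAL,cv2.CHAIN_APPROX_NONE)[0],key=cv2.contourArea)
w=ray("wrist",c.reshape(-1,2),76,P)[:,:2]; w=np.c_[(w-C)@FX,(w-C)@FY]; print(cv2.minAreaRect(w.astype(np.float32)))
if th>1.42: print(r.close_job())
E
```

```text
32.2034482133546 -1.37768632788757 1.6115378790772992 33.82462020903491
((0.2540626525878906, -0.0944061279296875), (119.10798645019531, 99.91371154785156), 89.96569061279297)
the job is handed in; nothing more can be done
None
```

I handed the job in at about 103 s of the 210 s limit, and by my measurements every step is met: all five copper discs are under the catches, the mask lies flat over both pins, and the latch is closed at about 1.6 rad; no verdict came back.

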